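# Turn the nested sample bin and lock up the carrier

## Robot

A 7-joint arm with a two-finger parallel gripper is mounted at the origin on the work surface. World frame = base frame: x ahead of the robot, y to its left, z up, the work surface at z = 0. Lengths are in mm, angles in rad, forces in N, time in s.
With the tool pointing down it reaches from about 425 to 950 mm from the base axis. Payload 4.7 kg.
Tool frame: the origin (TCP) lies at the centre of the arm's flange, where the gripper is bolted on; the fingertips stand 182 mm ahead of it and the grasp point (between the pads) lies 164 mm ahead of it; z points along the fingers, y is the line along which they close (so a half turn about z gives the same grasp; the last joint's range is limited). The gripper opens to 87 mm and grips with 3 to 60 N. Pads are 19 mm wide; open, the fingers measure 117 mm over their backs; the gripper's body (75 mm by 190 mm) begins 51 mm behind the grasp point.
Start: joints at [1.104, 0.469, -0.049, 1.532, 0.024, 1.141, -0.082], TCP at [286.2, -611.327, 404.773] pointing down, gripper open.
Joint ranges: [-2.59, 2.59], [-0.33, 1.99], [-1.39, 1.29], [0.1, 2.45], [-1.04, 4.18], [0.21, 1.99], [-2.66, 2.66]. Speed limits (rad/s): [2.57, 2.57, 3.14, 3.14, 3.14, 3.14, 3.14].

## Interface

Orientations are given as a unit quaternion [x, y, z, w].
In Python, from plant import arm gives the robot as it stands.
- The arm moves only by the shell command python3 steer.py FILE [FORCE], which reads ROWS from the file FILE. ROWS is a JSON list that holds a single list of rows (three levels of brackets), with 1 to 8 rows, each of 7 numbers: a rotation vector rx, ry, rz in rad, then dx, dy, dz in mm, then the finger opening in mm; each row shifts and turns the commanded pose from where the row before left it, along the tool's axes as they then stand; what a row does not reach is not made up. A row lasts 1/8 s, in which the tool goes at most 62.5 mm and 0.188 rad, less where a joint would pass 70% of its speed; a pose out of reach is approached as far as the arm can. The fingers move at their own pace and stop on an object; FORCE is the grip in N (left out, the last holds). Time passes only in rows, so rows that do not move let the fingers close. It prints the time, the measured TCP pose, the force, the opening and the grip force at its end. Input that does not fit is refused with a message, and nothing moves.
- arm.state(): the state, without advancing time (a new reading comes with each control period).
- arm.grab_frame(name): name is "scene" or "side" or "wrist"; returns a dict with "pixels" (420x560x3 uint8, red, green, blue), "camera_matrix" (3x3 intrinsics, pixels), "R" (3x3) and "t" (3): a world point X has camera coordinates R X + t. Camera axes: x right, y down, z forward; pixel columns grow to the right and rows downward; lengths in mm; the calibration is good to about 2 mm. A picture is of the moment at which its call begins. There is no depth.
- arm.hand_in(): hands the job in; it is judged then, once.
The state is a dict: "time": time; "joints": joint angles; "dq": joint speeds; "effort": joint torques, N m; "ee_pos": TCP position; "eef_rot": TCP orientation; "wrist_force": force on the tool from outside, world axes, zero at the start; "wrist_torque": the same for the moment, N m; "grip_width": finger opening in mm; "gripper_force": force on a finger pad.
Only numpy, scipy, OpenCV 4.12 (cv2) and the standard library are available. Lean on these libraries where they do the work, as an engineer would, in place of code of your own. Each camera call takes 0.05 s, during which the arm holds its last target. There are 200 camera calls.

## Task

The carrier's two sample bins are nested: draw its slide bolt fully, swing the carrying handle right down, lift the upper bin out, turn it half a turn and set it down, without dropping it, so that it rests level on the ledges inside the lower bin's rim. Then swing the handle back fully upright and push the bolt fully home. Leave the lower bin seated in the carrier and everything else on the bench where it is.

Things in the scene. Friction and masses are not known exactly. Their poses are not given: they have to be found in the camera images.
- carrier: sample carrier, fixed; blue-grey deck 128 x 230 mm, top at z 8 mm. Origin on the bench under its middle; y along deck and bins, x across (away from the robot). Lips to z 20 hold the lower bin's foot, 2.5 mm play. Hinge cheeks at mid length: x +-43 to 49, to z 46 mm. On the +x edge the slide bolt runs along y through guides at y 46 to 54 and 66 to 74, 42 mm high
- bolt (a joint): slide bolt locking the upright handle: 0 m = fully home (nose between two jaws at the handle's foot), 0.022 m = fully drawn towards the carrier's +y (end stop). Sliding friction 3 N, stays where left. While home it locks the handle (some 0.08 rad play); with the handle upright it slides home freely
- bolt_tab (a point): middle of the top edge of the bolt's upright thumb tab, z 80 mm: a plate 24 mm wide (carrier x, centred at x 76 mm, just outboard of the deck), 8 mm thick (y), standing up from z 28. Carrier y 82 mm when home, 104 mm when drawn. To draw it push its inner face: fingers fit between it and the upright handle's side bar (x 52 to 57, y -7 to 7, to z 204 mm)
- handle (a joint): U-shaped carrying handle: 0 rad = upright over the bins' middle (end stop), 1.22 rad = right down (end stop) towards the carrier's -y end. Hinge friction 0.5 N m: stays where left. Mass 0.35 kg. It turns about carrier x through handle_hinge: at angle t the grip is at carrier x 0, y = -170 sin t, z = 32 + 170 cos t mm
- handle_grip (a point): middle of the handle's black round grip, 22 mm diameter, 84 mm long along carrier x. Flat side bars 14 x 5 mm run from its ends (x +-52 to 57 mm) to the hinge. z 202 mm when upright; when right down z 90 mm and 160 mm beyond the hinge, clear of the bins
- handle_hinge (a point): the handle's hinge axis (along carrier x) at the carrier's middle, z 32 mm; fixed
- bin_low: lower stack-nest bin, pale plastic, 0.22 kg, loose on the deck. Both bins alike, 64 mm high. Upper half (z 30 to 64): straight rim band 67 (x) x 150 (y) mm outside, 62 x 145 inside. Lower half: body 56 x 138 mm. Inside, 2 pilasters on each long side (y +50 and -28, 16 mm wide, in to x 21): flat tops at z 58 are the ledges. Origin middle of underside, y to the card-holder end
- bin_top: upper bin, same shape, 0.15 to 0.31 kg. Starts nested the same way round: origin 34 mm above the lower's, rim at z 106 mm, its rim band (67 mm wide, 34 high, to be gripped) clear above the lower's rim. Turned half a turn about the vertical its floor lands on the ledges: origin 58 mm above the lower's, play 3 mm sideways, 3.5 mm lengthways. Origin middle of underside, y to the card-holder end
- bin_top_card (a point): card holder (42 x 20 mm) on the upper bin's +y end: point on that end's outside, mid width, 50 mm above the bin's underside
- foam_rack: bystander: white foam block 120 x 170 x 25 mm with purple-capped tubes standing in it, 92 mm high overall; origin at the middle of its underside
- tube_rack: bystander: long cream rack 45 x 200 x 50 mm with white-capped tubes, 106 mm high overall; origin at the middle of its underside
- tip_box: bystander: blue pipette-tip box 85 x 120 mm, 64 mm high, usually standing between the robot and the carrier; origin at the middle of its underside
- reagent: bystander: amber bottle, 54 mm diameter, 105 mm high, standing just beyond the carrier; origin at the middle of its underside
- marker: bystander: black marker pen, 135 mm long, lying beside the carrier on the robot's side; origin at the middle of its underside
- sharps: bystander: round white waste bucket with a yellow lid, 162 mm diameter, 186 mm high; origin at the middle of its underside
- pipette: bystander: white hand pipette lying flat, about 290 mm long, 31 mm high; origin at the middle of its underside

How it is judged:
By the outcome, as a careful person would: the job done as asked, in the order asked, and still so for the second after the job is handed in, with the robot touching nothing.
It also fails if it takes over 72 s, if anything falls off the work surface, if the arm or the gripper's body presses on something with over 40 N, if the wrist force passes 120 N, or if a joint passes its speed limit or range.

## Working session

There is one attempt and no reset: what is moved stays moved. The work goes in short steps, Python scripts to look and compute and a shell command to move; the robot and the scene stay as the last step left them, time stands still between calls to the robot, and variables do not carry over. Pictures are saved under pics/ and viewed, at most 10 in all, crops included, and the job is handed in when it is done.

```bash
ls; mkdir -p pics; python3 - <<'E'
from plant import arm
import cv2,numpy as np,pickle
s=arm.state(); print({k:np.round(v,3).tolist() for k,v in s.items()})
F={}
for n in("scene","side","wrist"):
    f=arm.grab_frame(n);F[n]=f;cv2.imwrite(f"pics/a_{n}.png",f["pixels"][:,:,::-1])
    print(n,np.round(f["camera_matrix"],1).tolist(),np.round(-f["R"].T@f["t"],1))
pickle.dump(F,open("F0.pkl","wb"))
E
```

```text
pics
plant.py
steer.py
{'time': 0.0, 'joints': [1.104, 0.469, -0.049, 1.534, 0.024, 1.141, -0.082], 'dq': [0.0, 0.002, -0.001, 0.0, 0.0, -0.001, -0.0], 'effort': [0.0, -50.798, -0.081, -23.615, -0.061, 0.038, 0.0], 'ee_pos': [286.078, -611.091, 403.706], 'eef_rot': [0.976, 0.217, -0.0, -0.001], 'wrist_force': [-0.359, -0.045, 0.053], 'wrist_torque': [0.008, -0.008, 0.015], 'gripper_force': 0.0, 'grip_width': 87.105}
scene [[409.4, 0.0, 279.4], [0.0, 409.4, 207.5], [0.0, 0.0, 1.0]] [1332.7    9.9  900.8]
side [[540.3, 0.0, 277.2], [0.0, 540.3, 206.4], [0.0, 0.0, 1.0]] [ 513.8 1167.7  784.9]
wrist [[324.9, 0.0, 282.9], [0.0, 324.9, 209.8], [0.0, 0.0, 1.0]] [ 362.3 -576.   384.7]
```

View pics/a_scene.png

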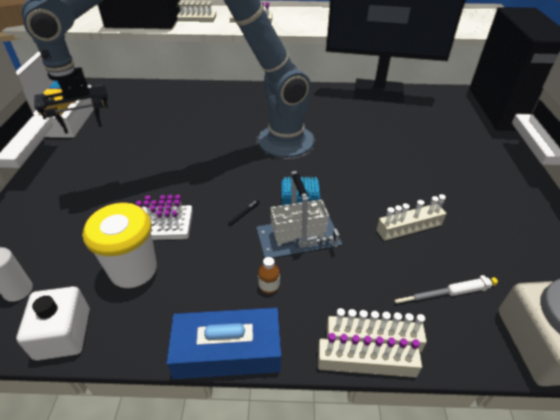

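View pics/a_side.png

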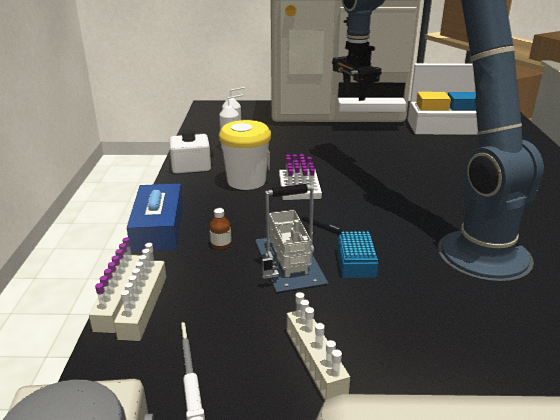

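The scene view shows the carrier around (298,233), with its bolt tab near (335,238), handle grip at (298,183), reagent at (269,275), tip box at (300,188) and marker at (244,212). In the side view the grip is at about (291,190) and the tab at (268,260). Next I'll zoom in on both.

```bash
python3 - <<'E'
import cv2,numpy as np,pickle
F=pickle.load(open("F0.pkl","rb"))
a=F["scene"]["pixels"][160:270,235:355,::-1]; b=F["side"]["pixels"][175:295,235:355,::-1]
a=cv2.resize(a[:, :],None,fx=3.3,fy=5,interpolation=cv2.INTER_CUBIC)[:550]
b=cv2.resize(b,None,fx=3.3,fy=550/120,interpolation=cv2.INTER_CUBIC)
cv2.imwrite("pics/z1.png",np.hstack([a,b])); print(a.shape,b.shape)
for n in("scene","side"):
    h=cv2.cvtColor(F[n]["pixels"],cv2.COLOR_RGB2HSV)
    for p in ([(262,240),(250,247),(330,245)] if n=="scene" else [(305,280),(283,275),(318,275)]): print(n,p,h[p[1],p[0]])
E
```

```text
(550, 396, 3) (550, 396, 3)
scene (262, 240) [106  79 123]
scene (250, 247) [110  15  50]
scene (330, 245) [106  78  75]
side (305, 280) [105  71 111]
side (283, 275) [101  69  59]
side (318, 275) [105  76 111]
```

View pics/z1.png

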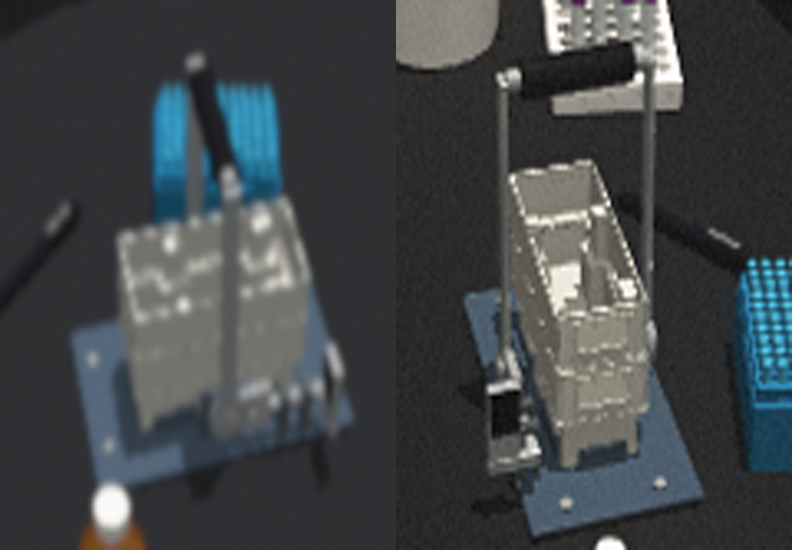

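The crops show the deck corners, the rim corners, the bar-and-grip ends and the tab clearly, in both views. I'll triangulate these.

```bash
cat > h.py <<'E'
import numpy as np
def ray(f,p):
    d=f["R"].T@np.linalg.inv(f["camera_matrix"])@np.array([p[0],p[1],1.]);return -f["R"].T@f["t"],d/np.linalg.norm(d)
def plane(f,p,z):
    c,d=ray(f,p);return c+d*(z-c[2])/d[2]
def tri(L):
    A=0;b=0
    rs=[ray(f,p) for f,p in L]
    for c,d in rs:
        M=np.eye(3)-np.outer(d,d);A=A+M;b=b+M@c
    X=np.linalg.solve(A,b)
    return X,max(np.linalg.norm(np.cross(X-c,d)) for c,d in rs)
def proj(f,X):
    q=f["camera_matrix"]@(f["R"]@np.asarray(X,float)+f["t"]);return q[:2]/q[2]
E
python3 - <<'E'
import pickle,numpy as np,cv2
from h import *
F=pickle.load(open("F0.pkl","rb"));S,D=F["scene"],F["side"]
for n,a,b in [("deck++",(341.7,243.6),(276.8,291.7)),
 ("gripend+x",(304.4,196),(269.5,192)),("gripend-x",(294.1,172.4),(311.4,188)),("tab",(335.9,229),(268,257.9)),
 ("rim +x-y",(276.8,223.6),(269.8,213.2)),("rim -x-y",(271.4,206.6),(295.3,210.3)),("rim-x+y",(322.3,199.6),(309.8,241.1)),("rim+x+y",(327.7,215),(285.6,243.7))]:
    X,e=tri([(S,a),(D,b)]);print(n,np.round(X,1),round(e,1))
for n,f,p in [("+x-y",S,(265.3,258)),("-x-y",S,(256.8,226.6)),("+x+y",S,(341.7,243.6)),("s+x+y",D,(276.8,291.7)),("s-x+y",D,(327.1,283)),("s+x-y",D,(256.8,239.4))]:
    print(n,np.round(plane(f,p,8),1))
for n,f in(("scene",S),("side",D)):
    h=cv2.cvtColor(f["pixels"],cv2.COLOR_RGB2HSV)
    m=cv2.inRange(h,(100,50,50),(115,110,150));k,l,st,c=cv2.connectedComponentsWithStats(m)
    for i in range(1,k):
        if st[i,4]>150: print(n,st[i],c[i].round())
# bystanders near: reagent cap, tipbox
print("reagent",tri([(S,(268.5,262)),(D,(220,213))]))
print("tipbox",[np.round(plane(S,p,64)) for p in((282,178),(319,177))],[np.round(plane(D,p,64)) for p in((339,234),(372,232),(377,252),(341,255))])
print("marker",[np.round(plane(S,p,10)) for p in((229,223),(258,202))])
E
```

```text
deck++ [533.1 173.7   5.5] 0.7
gripend+x [551.6  55.5 203.7] 1.0
gripend-x [453.2  29.  201.4] 1.2
tab [552.2 148.4  83.8] 2.5
rim +x-y [554.6 -15.3 105.2] 0.2
rim -x-y [489.3 -32.4 105.4] 0.9
rim-x+y [457.1 113.3 106.8] 1.5
rim+x+y [514.7 124.8 104.5] 0.9
+x-y [595.8 -46.    8. ]
-x-y [474.5 -78.3   8. ]
+x+y [534.6 173.    8. ]
s+x+y [533.5 177.7   8. ]
s-x+y [415.8 143.1   8. ]
s+x-y [590.8 -44.3   8. ]
scene [  23    0   67   67 1423] [56. 25.]
scene [225   0  35  20 469] [243.   7.]
scene [ 242   13   44   56 1300] [264.  42.]
scene [ 264   60   46   73 1689] [283. 101.]
scene [ 258  128   56   29 1047] [286. 144.]
scene [256 224  78  34 925] [282. 244.]
side [ 473    0   39   50 1382] [493.  23.]
side [ 479   52   42   77 2245] [500.  90.]
side [ 482  127   62  116 2933] [513. 177.]
side [127 227  29  25 437] [139. 237.]
side [ 443  231   87   47 1935] [488. 259.]
side [271 255  57  37 857] [300. 278.]
reagent (array([682.2133106 , -31.42599223,  96.28948045]), np.float64(0.7859409722769546))
tipbox [array([309.,  -7.,  64.]), array([299., 113.,  64.])] [array([380.,  15.,  64.]), array([296.,   4.,  64.]), array([297.,  94.,  64.]), array([383., 108.,  64.])]
marker [array([ 464., -164.,   10.]), array([367., -82.,  10.])]
```

Triangulated heights and sizes agree with the text. The carrier centre is about (504,47.5) and its yaw 15.1°. I'll turn the tool so its x is carrier y and its y is carrier x, then travel to a point above the bolt.

```bash
R='-0.1746'; 
echo '[[[0,0,-0.1746,0,0,-3,0],[0,0,-0.1746,0,0,-3,0],[0,0,-0.1746,0,0,-3,0],[0,0,-0.1746,0,0,-3,0],[0,0,-0.1746,0,0,-3,0],[0,0,-0.1746,0,0,-3,0],[0,0,-0.1746,0,0,-3,0],[0,0,-0.1746,0,0,-3,0]]]' > rows.txt && python3 steer.py rows.txt 20
echo '[[[0,0,0,20,15,0,0],[0,0,0,45,32.5,0,0],[0,0,0,45,32.5,0,0],[0,0,0,45,32.5,0,0],[0,0,0,45,32.5,0,0],[0,0,0,45,32.5,0,0],[0,0,0,45,32.5,0,0],[0,0,0,45,32.5,0,0]]]' > rows.txt && python3 steer.py rows.txt
echo '[[[0,0,0,45,32.5,0,0],[0,0,0,45,32.5,0,0],[0,0,0,45,32.5,0,0],[0,0,0,45,32.5,0,0],[0,0,0,45,32.5,0,0],[0,0,0,45,32.5,0,0],[0,0,0,29,20,0,0],[0,0,0,0,0,0,0]]]' > rows.txt && python3 steer.py rows.txt
python3 - <<'E'
from plant import arm
import cv2,numpy as np,pickle
s=arm.state();print(s["joints"])
f=arm.grab_frame("wrist");pickle.dump(f,open("W1.pkl","wb"));cv2.imwrite("pics/w1.png",f["pixels"][:,:,::-1])
E
```

```text
time: 1.15
ee_pos: [286.1, -611.3, 428.4]
eef_rot: [0.606, 0.796, 0.0, -0.0]
wrist_force: [1.3, -0.2, 0.1]
grip_width: 15.2
gripper_force: 0.0
time: 2.15
ee_pos: [433.2, -222.9, 428.8]
eef_rot: [0.608, 0.794, -0.0, 0.0]
wrist_force: [0.4, -0.1, -0.1]
grip_width: 0.5
gripper_force: 0.0
time: 3.15
ee_pos: [562.4, 123.2, 428.5]
eef_rot: [0.606, 0.796, 0.001, -0.001]
wrist_force: [-0.0, 0.5, -0.1]
grip_width: 0.4
gripper_force: 0.0
[ 0.26977598  0.37412274 -0.72577235  1.71510545  0.26618664  1.15398525
 -0.26106111]
```

View pics/w1.png

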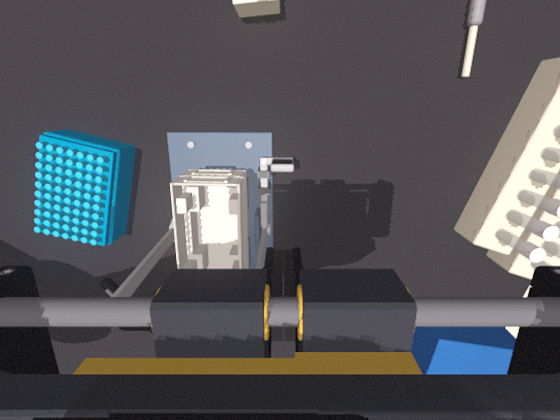

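The wrist view shows the deck's +y edge at row 133, columns 168 to 271 (level, so the yaw is good). The tab top spans about (273–294, 158–171).

```bash
python3 - <<'E'
import pickle,numpy as np,cv2
from h import *
f=pickle.load(open("W1.pkl","rb"));F=pickle.load(open("F0.pkl","rb"))
P=f["pixels"]
for n,p,z in [("deck-+",(168,133),8),("deck++",(271.5,133),8),("tabin-left",(272,171),80),("tabin-right",(294,171),80),("tabout-r",(294,158),80),("rimL",(173,184),106),("rimR",(248,184),106)]: print(n,np.round(plane(f,p,z),1))
# two-view height of tab: wrist + side/scene
print("tab",tri([(f,(283,164)),(F["side"],(268,257.9)),(F["scene"],(335.9,229))]))
print("rimR+y", tri([(f,(248,170)),(F["side"],(285.6,243.7)),(F["scene"],(327.7,215))]))
print("deck",tri([(f,(271.5,133)),(F["side"],(276.8,291.7)),(F["scene"],(341.7,243.6))]))
print("sharps lid",np.round(plane(F["scene"],(119,227),186)),np.round(plane(F["side"],(246,133),186)))
print("cam axis",f["R"])
cv2.imwrite("pics/w1z.png",cv2.resize(P[120:270,160:310,::-1],None,fx=4,fy=4,interpolation=cv2.INTER_CUBIC))
E
```

```text
deck-+ [414.4 137.9   8. ]
deck++ [534.7 171.3   8. ]
tabin-left [546.  140.5  80. ]
tabin-right [567.7 146.5  80. ]
tabout-r [564.  159.3  80. ]
rimL [457.5 108.  106. ]
rimR [526.6 127.2 106. ]
tab (array([553.30603258, 149.63169233,  84.52348985]), np.float64(3.516724918762106))
rimR+y (array([518.35420341, 131.6932617 , 106.49240591]), np.float64(9.920806175935525))
deck (array([533.79511721, 172.55465583,   5.47138017]), np.float64(1.7494000381321932))
sharps lid [ 658. -393.  186.] [ 636. -359.  186.]
cam axis [[ 9.63727240e-01  2.66888614e-01 -5.23035947e-04]
 [ 2.54624831e-01 -9.18852284e-01  3.01457586e-01]
 [ 7.99750046e-02 -2.90656065e-01 -9.53479444e-01]]
```

View pics/w1z.png

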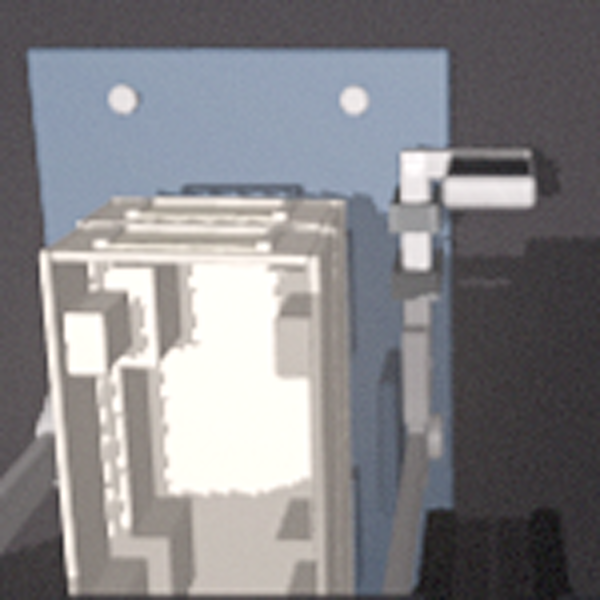

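The tab's inner face is at carrier (75.6, 78.5), matching the expected (76, 78). The gripper sits at carrier (76, 58) in the free slot, so I'll descend and push.

```bash

echo '[[[0,0,0,0,0,40,0],[0,0,0,0,0,55,0],[0,0,0,0,0,50,0],[0,0,0,0,0,30,0],[0,0,0,0,0,13,0],[0,0,0,0,0,0,0]]]' > rows.txt && python3 steer.py rows.txt
echo '[[[0,0,0,5,0,0,0],[0,0,0,5,0,0,0],[0,0,0,4,0,0,0],[0,0,0,4,0,0,0],[0,0,0,4,0,0,0],[0,0,0,4,0,0,0],[0,0,0,3,0,0,0],[0,0,0,0,0,0,0]]]' > rows.txt && python3 steer.py rows.txt
echo '[[[0,0,0,2,0,0,0],[0,0,0,2,0,0,0],[0,0,0,0,0,0,0]]]' > rows.txt && python3 steer.py rows.txt
```

```text
time: 3.95
ee_pos: [562.6, 119.0, 240.6]
eef_rot: [0.609, 0.794, -0.001, -0.0]
wrist_force: [0.2, 0.3, 0.4]
grip_width: 0.3
gripper_force: 0.0
time: 4.95
ee_pos: [554.9, 148.6, 240.7]
eef_rot: [0.608, 0.794, 0.0, -0.0]
wrist_force: [1.0, -0.8, 0.4]
grip_width: 0.5
gripper_force: 0.8
time: 5.32
ee_pos: [553.9, 151.9, 240.7]
eef_rot: [0.608, 0.794, -0.0, 0.0]
wrist_force: [2.1, -3.2, 0.9]
grip_width: 0.5
gripper_force: 1.4
```

```bash

echo '[[[0,0,0,2,0,0,0],[0,0,0,1,0,0,0],[0,0,0,0,0,0,0]]]' > rows.txt && python3 steer.py rows.txt
echo '[[[0,0,0,2,0,0,0],[0,0,0,1,0,0,0],[0,0,0,0,0,0,0]]]' > rows.txt && python3 steer.py rows.txt
```

```text
time: 5.7
ee_pos: [553.8, 152.7, 240.6]
eef_rot: [0.609, 0.793, -0.002, 0.001]
wrist_force: [2.3, -7.7, 2.2]
grip_width: 0.3
gripper_force: 3.8
time: 6.08
ee_pos: [553.7, 153.5, 240.6]
eef_rot: [0.609, 0.793, -0.003, 0.003]
wrist_force: [2.6, -11.0, 4.0]
grip_width: 0.4
gripper_force: 6.2
```

The bolt is at its end stop: the force rises and the arm stalls, with the face at carrier y about 99–100. I'll back off, rise, move over the grip and turn 90°.

```bash

echo '[[[0,0,0,-8,0,0,0],[0,0,0,-8,0,0,0],[0,0,0,0,0,-50,0],[0,0,0,0,0,-60,0],[0,0,0,0,0,-60,0],[0,0,0,0,0,-40,0],[0,0,0,-30,-30,0,50],[0,0,0,-40,-40,0,50]]]' > rows.txt && python3 steer.py rows.txt
echo '[[[0,0,0.17453,0,0,0,50],[0,0,0.17453,0,0,0,50],[0,0,0.17453,0,0,0,50],[0,0,0.17453,0,0,0,50],[0,0,0.17453,0,0,0,50],[0,0,0.17453,0,0,0,50],[0,0,0.17453,0,0,0,50],[0,0,0.17453,0,0,0,50]]]' > rows.txt && python3 steer.py rows.txt
echo '[[[0,0,0.17453,0,0,0,50],[0,0,0,0,0,0,50],[0,0,0,0,0,0,50]]]' > rows.txt && python3 steer.py rows.txt
python3 - <<'E'
from plant import arm
import cv2,numpy as np,pickle
s=arm.state();print(np.round(s["joints"],2))
from h import *
p=s["ee_pos"];c,q=.9655,.2604;d=p[:2]-np.array([504.3,46.4]);print(d[0]*c+d[1]*q,-d[0]*q+d[1]*c,p[2])
f=arm.grab_frame("wrist");pickle.dump(f,open("W2.pkl","wb"));cv2.imwrite("pics/w2.png",f["pixels"][:,:,::-1])
for n in("scene","side"):
  f=arm.grab_frame(n);cv2.imwrite(f"pics/w2{n}.png",f["pixels"][:,:,::-1]);pickle.dump(f,open(f"{n}2.pkl","wb"))
E
```

```text
time: 7.08
ee_pos: [506.5, 57.3, 451.0]
eef_rot: [0.606, 0.795, 0.001, -0.0]
wrist_force: [0.3, 0.1, -0.5]
grip_width: 13.3
gripper_force: 0.0
time: 8.07
ee_pos: [506.8, 57.3, 450.3]
eef_rot: [0.977, 0.215, -0.0, -0.001]
wrist_force: [-0.6, -0.5, 0.3]
grip_width: 49.8
gripper_force: 0.0
time: 8.45
ee_pos: [507.0, 56.9, 450.6]
eef_rot: [0.991, 0.133, -0.0, -0.0]
wrist_force: [0.8, 0.1, -0.1]
grip_width: 49.7
gripper_force: 0.0
[ 0.25  0.2  -0.51  1.84  0.11  1.14 -1.6 ]
5.350608801700844 9.425036864010895 450.5734619091773
```

View pics/w2.png

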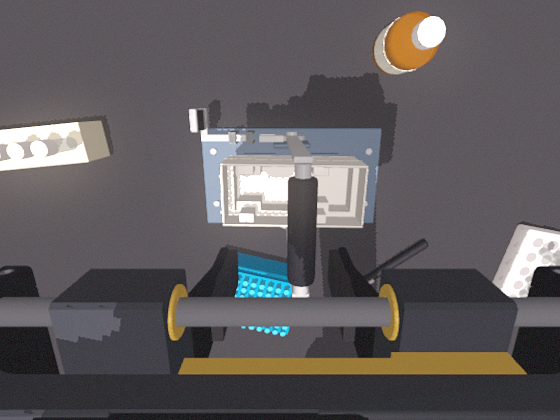

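The wrist view shows the grip at (288–317, 178–284), the drawn tab at (198,120) and the upper bin's rim spanning columns 220–367, rows about 158–227. I'll cast these onto their heights.

```bash
cat >> h.py <<'E'
C0=np.array([504.3,46.4]);CC,SS=.9655,.2604
def loc(p): d=np.asarray(p)[:2]-C0;return np.round([d[0]*CC+d[1]*SS,-d[0]*SS+d[1]*CC,p[2]],1)
E
python3 - <<'E'
import pickle,numpy as np,cv2
from h import *
f=pickle.load(open("W2.pkl","rb"))
g=cv2.cvtColor(f["pixels"],cv2.COLOR_RGB2GRAY)
m=(g[185:250,280:330]<40);
for r in (190,210,230,245): 
    c=np.where(g[r,275:335]<45)[0]+275; print(r,c.min(),c.max(),loc(plane(f,((c.min()+c.max())/2,r),202)))
for n,p,z in [("deck+x+y",(201.5,128),8),("deck+x-y",(381,128),8),("rim+x? +y",(222,158),106),("rim+x -y",(366,158),106),("rim-x+y",(221,226),106),("rim-x-y",(367,226.5),106),("tab",(198,120),80)]:print(n,loc(plane(f,p,z)))
f1=pickle.load(open("W1.pkl","rb"))
print("cam",loc(-f["R"].T@f["t"]))
cv2.imwrite("pics/w2z.png",cv2.resize(f["pixels"][100:250,180:400,::-1],None,fx=3.5,fy=3.5,interpolation=cv2.INTER_CUBIC))
E
```

```text
Traceback (most recent call last):
ValueError: zero-size array to reduction operation minimum which has no identity
```

```bash
python3 - <<'E'
import pickle,numpy as np,cv2
from h import *
f=pickle.load(open("W2.pkl","rb"))
for r in (190,210,230,245): print("grip",loc(plane(f,(302.5,r),202)))
for n,p,z in [("deck+x+y",(201.5,128),8),("deck+x-y",(381,128),8),("rim+x? +y",(222,158),106),("rim+x -y",(366,158),106),("rim-x+y",(221,226),106),("rim-x-y",(367,226.5),106),("tab",(198,120),80)]:print(n,loc(plane(f,p,z)))
print("cam",loc(-f["R"].T@f["t"]))
cv2.imwrite("pics/w2z.png",cv2.resize(f["pixels"][100:250,180:400,::-1],None,fx=3.5,fy=3.5,interpolation=cv2.INTER_CUBIC))
E
```

```text
grip [ 31.2  -5.1 202. ]
grip [ 15.9  -5.5 202. ]
grip [ -0.   -5.9 202. ]
grip [-12.3  -6.1 202. ]
deck+x+y [ 62.3 112.5   8. ]
deck+x-y [  63.3 -114.9    8. ]
rim+x? +y [ 39.4  70.2 106. ]
rim+x -y [ 40.1 -73.9 106. ]
rim-x+y [-33.2  75.1 106. ]
rim-x-y [-33. -81. 106.]
tab [75. 98. 80.]
cam [ 89.3   9.3 431.5]
```

View pics/w2z.png

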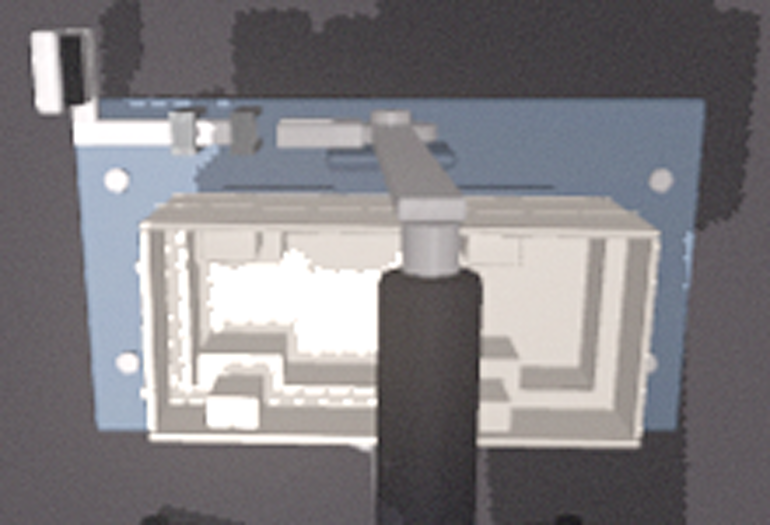

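The deck and bin are centred near carrier y −1.5, and the grip stands at about y −5.5 (slight play). I'll centre over the grip, descend and close.

```bash

echo '[[[0,0,0,-5,15,0,50],[0,0,0,0,0,35,50],[0,0,0,0,0,35,50],[0,0,0,0,0,14,50],[0,0,0,0,0,0,50],[0,0,0,0,0,0,15],[0,0,0,0,0,0,15],[0,0,0,0,0,0,15]]]' > rows.txt && python3 steer.py rows.txt 25
echo '[[[0,0,0,0,0,0,15],[0,0,0,0,0,0,15]]]' > rows.txt && python3 steer.py rows.txt
python3 - <<'E'
from plant import arm
from h import *
print(loc(arm.state()["ee_pos"]))
E
```

```text
time: 9.6
ee_pos: [506.5, 40.7, 367.5]
eef_rot: [0.991, 0.132, 0.001, 0.0]
wrist_force: [-0.4, 0.2, 0.1]
grip_width: 27.9
gripper_force: 0.0
time: 9.85
ee_pos: [506.4, 41.1, 367.3]
eef_rot: [0.991, 0.132, 0.0, -0.0]
wrist_force: [-1.3, 1.3, 4.4]
grip_width: 20.8
gripper_force: 25.0
[  0.6  -5.6 367.3]
```

```bash

echo '[[[0,0,0,0,16.9,1.2,15],[0,0,0,0,16.7,2.9,15],[0,0,0,0,16.4,4.5,15],[0,0,0,0,15.8,6.1,15],[0,0,0,0,0,0,15]]]' > rows.txt && python3 steer.py rows.txt
python3 - <<'E'
from plant import arm
from h import *
s=arm.state();print(loc(s["ee_pos"]),s["grip_width"],s["wrist_force"])
E
```

```text
time: 10.48
ee_pos: [524.1, -25.5, 351.0]
eef_rot: [0.991, 0.13, 0.0, 0.001]
wrist_force: [2.9, -0.5, -3.5]
grip_width: 21.4
gripper_force: 25.0
[  0.4 -74.5 351. ] 21.37252734801239 [ 2.89662035 -0.47665795 -3.54480092]
```

```bash

echo '[[[0,0,0,0,15.1,7.7,15],[0,0,0,0,14.3,9.2,15],[0,0,0,0,13.3,10.6,15],[0,0,0,0,12.2,11.8,15],[0,0,0,0,0,0,15]]]' > rows.txt && python3 steer.py rows.txt
echo '[[[0,0,0,0,11,13,15],[0,0,0,0,9.6,14,15],[0,0,0,0,8.2,14.9,15],[0,0,0,0,5.6,13,15],[0,0,0,0,0,0,15],[0,0,0,0,0,0,15]]]' > rows.txt && python3 steer.py rows.txt
python3 - <<'E'
from plant import arm
from h import *
s=arm.state();print(loc(s["ee_pos"]),s["grip_width"],s["wrist_force"])
E
```

```text
time: 11.1
ee_pos: [538.0, -77.5, 311.0]
eef_rot: [0.991, 0.131, -0.0, 0.0]
wrist_force: [1.0, 2.2, -4.6]
grip_width: 21.0
gripper_force: 25.0
time: 11.85
ee_pos: [546.9, -108.1, 257.2]
eef_rot: [0.991, 0.132, 0.0, -0.001]
wrist_force: [-2.1, 5.1, 1.6]
grip_width: 21.4
gripper_force: 25.0
[   0.9 -160.3  257.2] 21.434767547465363 [-2.06911556  5.09629798  1.64758533]
```

```bash

echo '[[[0,0,0,0,1,3,15],[0,0,0,0,0,2,15],[0,0,0,0,0,0,15]]]' > rows.txt && python3 steer.py rows.txt
echo '[[[0,0,0,0,0,2,15],[0,0,0,0,0,1,15],[0,0,0,0,0,0,15]]]' > rows.txt && python3 steer.py rows.txt
python3 - <<'E'
from plant import arm
from h import *
s=arm.state();print(loc(s["ee_pos"]),s["grip_width"],s["wrist_force"])
E
```

```text
time: 12.22
ee_pos: [547.6, -107.9, 255.9]
eef_rot: [0.991, 0.133, 0.0, -0.0]
wrist_force: [-11.2, 7.8, 27.1]
grip_width: 21.4
gripper_force: 25.0
time: 12.6
ee_pos: [548.3, -107.6, 253.8]
eef_rot: [0.991, 0.133, 0.002, -0.0]
wrist_force: [-10.1, 8.1, 31.7]
grip_width: 21.2
gripper_force: 25.0
[   2.4 -160.1  253.8] 21.172664409739994 [-10.07709453   8.1121778   31.67311587]
```

Handle is at its down stop. I'll release, rise, move over the bin and try which way the wrist can turn.

```bash

echo '[[[0,0,0,0,0,-4,45],[0,0,0,0,0,0,45],[0,0,0,0,0,0,45],[0,0,0,0,0,-20,45],[0,0,0,0,0,-35,45],[0,0,0,0,0,-40,87]]]' > rows.txt && python3 steer.py rows.txt
echo '[[[0,0,0,-3,-35,0,87],[0,0,0,0,-45,0,87],[0,0,0,0,-45,0,87],[0,0,0,0,-33,0,87],[0,0,0.17453,0,0,0,87],[0,0,0.17453,0,0,0,87],[0,0,0.17453,0,0,0,87],[0,0,0.17453,0,0,0,87]]]' > rows.txt && python3 steer.py rows.txt
echo '[[[0,0,0.17453,0,0,0,87],[0,0,0.17453,0,0,0,87],[0,0,0.17453,0,0,0,87],[0,0,0.17453,0,0,0,87],[0,0,0.17453,0,0,0,87],[0,0,0,0,0,0,87],[0,0,0,0,0,0,87]]]' > rows.txt && python3 steer.py rows.txt
python3 - <<'E'
from plant import arm
from h import *
s=arm.state();print(loc(s["ee_pos"]),np.round(s["joints"],2))
E
```

```text
time: 13.35
ee_pos: [546.9, -111.0, 348.7]
eef_rot: [0.991, 0.131, -0.001, 0.0]
wrist_force: [-0.3, -0.5, 0.4]
grip_width: 49.3
gripper_force: 0.0
time: 14.35
ee_pos: [503.2, 40.9, 348.3]
eef_rot: [0.976, -0.219, 0.0, 0.0]
wrist_force: [0.3, -0.1, -0.5]
grip_width: 87.4
gripper_force: 0.0
time: 15.22
ee_pos: [504.4, 41.2, 339.5]
eef_rot: [0.854, -0.52, -0.01, 0.008]
wrist_force: [-0.1, 0.5, 0.3]
grip_width: 86.8
gripper_force: 0.0
[ -1.2  -5.1 339.5] [-0.58  0.29  0.5   2.02 -0.18  0.9  -2.65]
```

This way stops 12° short (q7 at its limit). A lower hand gives the elbow more swivel leverage, so I'll try the rest while coming down to just above the rim.

```bash

echo '[[[0,0,0,0,0,15,87],[0,0,0,0,0,15,87],[0,0,0.05,0,0,8,87],[0,0,0.05,0,0,0,87],[0,0,0.05,0,0,0,87],[0,0,0.05,0,0,0,87],[0,0,0.05,0,0,0,87],[0,0,0.05,0,0,0,87]]]' > rows.txt && python3 steer.py rows.txt
python3 - <<'E'
from plant import arm
from h import *
s=arm.state();print(loc(s["ee_pos"]),np.round(s["joints"],2))
E
```

```text
time: 16.23
ee_pos: [503.2, 39.2, 300.6]
eef_rot: [0.765, -0.644, -0.009, 0.01]
wrist_force: [0.0, -0.7, -0.2]
grip_width: 86.9
gripper_force: 0.0
[ -2.9  -6.7 300.6] [-0.87  0.45  0.92  2.07 -0.47  0.87 -2.65]
```

Now it overshoots, at −80°, so the orientation is reachable. I'll compute the fine correction.

```bash
cat >> h.py <<'E'
from scipy.spatial.transform import Rotation as Ro
def go(az,x,y,z,s):
    "rotvec and shift in tool axes to tool-down with tool x at azimuth az deg, at carrier x,y, TCP z; two stage: turn first, then shift"
    a=np.radians(az);R1=np.array([[np.cos(a),np.sin(a),0],[np.sin(a),-np.cos(a),0],[0,0,-1]])
    R0=Ro.from_quat(s["eef_rot"]).as_matrix()
    X=np.r_[C0+np.array([[CC,-SS],[SS,CC]])@[x,y],z]
    print("rot",np.round(Ro.from_matrix(R0.T@R1).as_rotvec(),4),"then shift",np.round(R1.T@(X-s["ee_pos"]),1))
E
python3 - <<'E'
from plant import arm
from h import *
s=arm.state();go(-74.8,-.7,-1.6,298,s)
E
```

```text
rot [ 0.0268  0.0021 -0.0947] then shift [-5.1 -2.2  2.6]
```

```bash

echo '[[[0.0268,0.0021,-0.0947,0,0,0,87],[0,0,0,-5.1,-2.2,2.6,87],[0,0,0,0,0,0,87]]]' > rows.txt && python3 steer.py rows.txt
python3 - <<'E'
from plant import arm
from h import *
import cv2
s=arm.state();print(loc(s["ee_pos"]),np.round(s["joints"],2));go(-74.8,-.7,-1.6,298,s)
f=arm.grab_frame("wrist");cv2.imwrite("pics/w3.png",f["pixels"][:,:,::-1])
E
```

```text
time: 16.6
ee_pos: [504.2, 45.7, 298.4]
eef_rot: [0.795, -0.607, -0.0, -0.0]
wrist_force: [0.4, -0.0, 0.1]
grip_width: 87.0
gripper_force: 0.0
[ -0.3  -0.6 298.4] [-0.87  0.44  0.89  2.07 -0.46  0.84 -2.57]
rot [0.0001 0.0003 0.0018] then shift [1.  0.4 0.4]
```

View pics/w3.png

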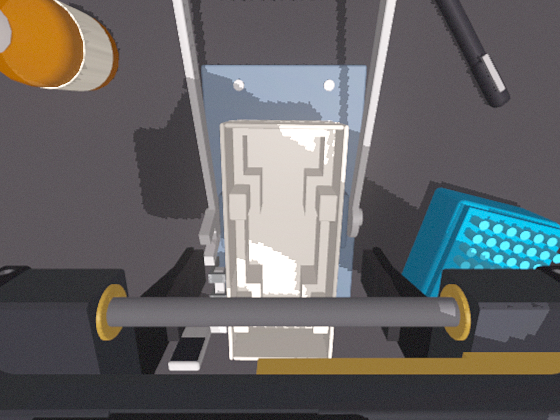

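The bin is centred between the open fingers (rim columns 221–348, mid about 284.5) and its edges are level with the image, so I'll descend and grip.

```bash

echo '[[[0,0,0,0.5,0.4,14,87],[0,0,0,0.5,0,16,87],[0,0,0,0,0,11,87],[0,0,0,0,0,0,87],[0,0,0,0,0,0,60],[0,0,0,0,0,0,60],[0,0,0,0,0,0,60],[0,0,0,0,0,0,60]]]' > rows.txt && python3 steer.py rows.txt 25
echo '[[[0,0,0,0,0,0,60]]]' > rows.txt && python3 steer.py rows.txt
python3 - <<'E'
from plant import arm
from h import *
s=arm.state();print(loc(s["ee_pos"]),np.round(s["joints"],2),s["wrist_torque"]);go(-74.8,-.7,-1.6,257,s)
E
```

```text
time: 17.65
ee_pos: [504.4, 44.6, 258.7]
eef_rot: [0.795, -0.606, 0.001, -0.001]
wrist_force: [0.1, -0.3, 1.8]
grip_width: 66.9
gripper_force: 24.9
time: 17.77
ee_pos: [504.4, 44.6, 258.7]
eef_rot: [0.795, -0.606, 0.001, -0.001]
wrist_force: [-0.3, -0.5, 2.6]
grip_width: 67.0
gripper_force: 24.9
[ -0.3  -1.8 258.7] [-0.81  0.5   0.83  2.1  -0.54  0.76 -2.51] [ 0.18891187  0.03133419 -0.00089949]
rot [-0.0025 -0.0001  0.0031] then shift [-0.2  0.4  1.7]
```

Grip width is 67 mm, as it should be. Lift.

```bash

echo '[[[0,0,0,0,0,-4,60],[0,0,0,0,0,-8,60],[0,0,0,0,0,-10,60],[0,0,0,0,0,-10,60],[0,0,0,0,0,-10,60],[0,0,0,0,0,-10,60],[0,0,0,0,0,-6,60],[0,0,0,0,0,0,60]]]' > rows.txt && python3 steer.py rows.txt 35
python3 - <<'E'
from plant import arm
from h import *
import cv2
s=arm.state();print(loc(s["ee_pos"]),np.round(s["joints"],2),s["wrist_torque"])
F=[arm.grab_frame(n)["pixels"][130:330,190:390,::-1] for n in("scene","side")]
cv2.imwrite("pics/l1.png",cv2.resize(np.hstack(F),(800,400)))
E
```

```text
time: 18.77
ee_pos: [504.2, 44.6, 316.7]
eef_rot: [0.795, -0.606, 0.001, -0.001]
wrist_force: [0.0, -0.2, -2.0]
grip_width: 66.8
gripper_force: 34.9
[ -0.6  -1.7 316.7] [-0.9   0.42  0.94  2.06 -0.44  0.87 -2.58] [0.1663975  0.02588497 0.03078951]
```

View pics/l1.png

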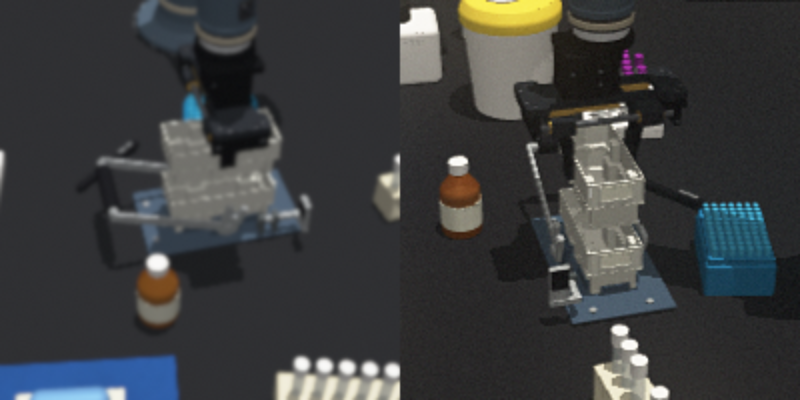

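The upper bin is lifted clear and level and the lower one is still seated. Half turn now.

```bash

echo '[[[0,0,-0.05,0,0,-2,60],[0,0,-0.1,0,0,-2,60],[0,0,-0.15,0,0,-2,60],[0,0,-0.15,0,0,0,60],[0,0,-0.15,0,0,0,60],[0,0,-0.15,0,0,0,60],[0,0,-0.15,0,0,0,60],[0,0,-0.15,0,0,0,60]]]' > rows.txt && python3 steer.py rows.txt
echo '[[[0,0,-0.15,0,0,0,60],[0,0,-0.15,0,0,0,60],[0,0,-0.15,0,0,0,60],[0,0,-0.15,0,0,0,60],[0,0,-0.15,0,0,0,60],[0,0,-0.15,0,0,0,60],[0,0,-0.15,0,0,0,60],[0,0,-0.15,0,0,0,60]]]' > rows.txt && python3 steer.py rows.txt
echo '[[[0,0,-0.15,0,0,0,60],[0,0,-0.15,0,0,0,60],[0,0,-0.15,0,0,0,60],[0,0,-0.15,0,0,0,60],[0,0,-0.15,0,0,0,60],[0,0,-0.1,0,0,0,60],[0,0,0,0,0,0,60]]]' > rows.txt && python3 steer.py rows.txt
python3 - <<'E'
from plant import arm
from h import *
import cv2,pickle
s=arm.state();print(loc(s["ee_pos"]),np.round(s["joints"],2));go(105.2,-.6,-1.7,320,s)
for n in("scene","side","wrist"):
  f=arm.grab_frame(n);cv2.imwrite(f"pics/t{n}.png",f["pixels"][:,:,::-1]);pickle.dump(f,open(f"T{n}.pkl","wb"))
E
```

```text
time: 19.88
ee_pos: [504.0, 44.3, 322.2]
eef_rot: [0.992, -0.123, 0.001, -0.0]
wrist_force: [0.6, -0.5, -2.3]
grip_width: 66.8
gripper_force: 34.9
time: 20.88
ee_pos: [504.0, 44.3, 322.2]
eef_rot: [0.888, 0.459, 0.001, 0.0]
wrist_force: [-0.5, 0.5, -2.4]
grip_width: 66.4
gripper_force: 34.9
time: 21.75
ee_pos: [504.1, 44.2, 322.2]
eef_rot: [0.623, 0.782, 0.0, 0.001]
wrist_force: [0.9, 0.1, -1.9]
grip_width: 66.8
gripper_force: 34.9
[ -0.8  -2.1 322.2] [-0.35  0.29  0.22  2.03 -0.08  0.83  0.14]
rot [ 0.0014  0.0002 -0.0392] then shift [0.4 0.2 2.2]
```

```bash
echo '[[[0.0014,0,-0.039,0.4,0.2,0,60],[0,0,0,0,0,0,60]]]' > rows.txt && python3 steer.py rows.txt
python3 - <<'E'
from plant import arm
from h import *
import cv2,pickle
s=arm.state();print(loc(s["ee_pos"]));go(105.2,-.6,-1.7,320,s)
f=arm.grab_frame("wrist");cv2.imwrite("pics/T2.png",f["pixels"][:,:,::-1]);pickle.dump(f,open("T2.pkl","wb"))
def W(x,y,z): return np.r_[C0+np.array([[CC,-SS],[SS,CC]])@[x,y],z]
zt=s["ee_pos"][2]; x,y,_=loc(s["ee_pos"])
print("exp upper rim end",proj(f,W(x-33.5,y+75,zt-152.7)),proj(f,W(x+33.5,y+75,zt-152.7)))
print("exp upper bottom end",proj(f,W(x,y+69,zt-216.7)),"cardholder",proj(f,W(x,y+77,zt-166)))
print("exp lower rim end",proj(f,W(-34,-1.5+75,72)),proj(f,W(33,-1.5+75,72)))
print("exp deck",proj(f,W(-64,115-1.3,8)),proj(f,W(64,115-1.3,8)))
g=cv2.cvtColor(f["pixels"],cv2.COLOR_RGB2GRAY)
for c0,c1 in((235,245),(275,290),(320,330)): print(c0,g[90:215:1,c0:c1].mean(1).astype(int).tolist())
cv2.imwrite("pics/T2z.png",cv2.resize(f["pixels"][80:240,180:390,::-1],None,fx=3.7,fy=3.7,interpolation=cv2.INTER_CUBIC))
E
```

```text
time: 22.15
ee_pos: [504.2, 45.1, 322.3]
eef_rot: [0.607, 0.795, 0.0, 0.0]
wrist_force: [0.3, -0.2, -2.1]
grip_width: 66.9
gripper_force: 34.9
[ -0.4  -1.3 322.3]
rot [0.0003 0.0002 0.0009] then shift [-0.4 -0.2  2.3]
exp upper rim end [199.68007108 128.19302027] [367.25701636 128.79444652]
exp upper bottom end [283.27134051 131.85998166] cardholder [283.45598111 121.79891503]
exp lower rim end [234.28695222 119.33698483] [331.92124193 119.68962956]
exp deck [207.31078084  66.39989636] [360.35413582  66.97332759]
235 [160, 144, 149, 150, 150, 151, 150, 150, 151, 151, 151, 150, 151, 151, 152, 151, 150, 151, 151, 152, 152, 151, 151, 151, 152, 151, 156, 159, 150, 207, 219, 206, 185, 173, 173, 174, 185, 156, 142, 145, 142, 151, 217, 231, 237, 228, 222, 182, 187, 203, 210, 234, 249, 253, 204, 148, 149, 150, 148, 148, 148, 149, 149, 149, 148, 150, 150, 150, 149, 149, 148, 148, 148, 150, 150, 150, 151, 150, 151, 151, 149, 148, 150, 151, 150, 151, 151, 151, 152, 152, 148, 141, 138, 139, 139, 139, 142, 144, 146, 150, 150, 146, 171, 238, 247, 245, 245, 244, 244, 244, 244, 244, 248, 215, 165, 1
[... 608 characters left out ...]
 245, 245, 245, 245, 245, 244, 244, 244, 244, 244, 244, 244, 244, 245]
320 [151, 141, 146, 146, 146, 147, 146, 146, 147, 147, 147, 147, 147, 147, 147, 148, 148, 147, 148, 146, 148, 147, 148, 148, 148, 147, 147, 164, 150, 190, 227, 223, 188, 162, 162, 168, 171, 176, 179, 155, 146, 148, 137, 205, 227, 238, 232, 216, 181, 193, 227, 245, 246, 247, 249, 231, 212, 220, 234, 233, 232, 232, 232, 230, 230, 229, 229, 229, 228, 227, 226, 225, 224, 224, 223, 224, 222, 221, 222, 221, 220, 218, 219, 218, 219, 216, 216, 216, 216, 214, 214, 204, 167, 147, 148, 148, 150, 149, 150, 148, 146, 144, 141, 136, 235, 247, 245, 244, 244, 244, 243, 244, 243, 245, 239, 210, 190, 188, 188, 188, 187, 187, 185, 183, 183]
```

View pics/T2z.png

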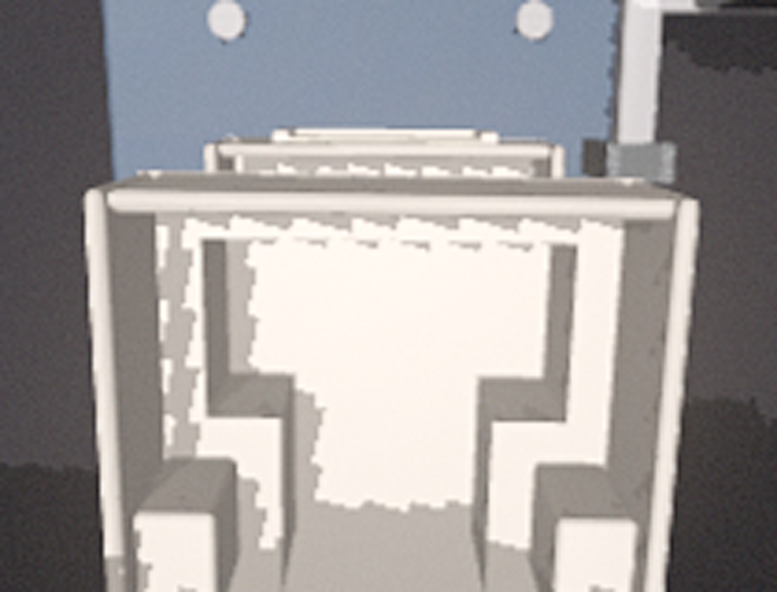

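The upper rim's end edge is at row 131.7 and the lower rim's at row 118.8. Relative to the lower bin, the upper one needs to move +1.4 mm in carrier y and −0.5 mm in x. I'll apply that and descend gently.

```bash
echo '[[[0,0,0,1.4,-0.5,4,60],[0,0,0,0,0,10,60],[0,0,0,0,0,10,60],[0,0,0,0,0,6,60],[0,0,0,0,0,2,60],[0,0,0,0,0,2,60],[0,0,0,0,0,2,60],[0,0,0,0,0,0,60]]]' > rows.txt && python3 steer.py rows.txt
python3 - <<'E'
from plant import arm
from h import *
s=arm.state();print(loc(s["ee_pos"]),s["wrist_torque"].round(2))
E
```

```text
time: 23.2
ee_pos: [503.4, 46.1, 286.3]
eef_rot: [0.607, 0.795, 0.0, 0.0]
wrist_force: [0.3, -0.1, -2.2]
grip_width: 66.7
gripper_force: 34.9
[ -1.   -0.  286.3] [ 0.05 -0.12  0.01]
```

```bash
echo '[[[0,0,0,0,0,1,60],[0,0,0,0,0,1,60],[0,0,0,0,0,0,60]]]' > rows.txt && python3 steer.py rows.txt
echo '[[[0,0,0,0,0,1,60],[0,0,0,0,0,0.7,60],[0,0,0,0,0,0,60]]]' > rows.txt && python3 steer.py rows.txt
echo '[[[0,0,0,0,0,0.7,60],[0,0,0,0,0,0,60]]]' > rows.txt && python3 steer.py rows.txt
python3 - <<'E'
from plant import arm
from h import *
s=arm.state();print(loc(s["ee_pos"]),s["wrist_torque"].round(2))
E
```

```text
time: 23.58
ee_pos: [503.3, 46.1, 284.2]
eef_rot: [0.607, 0.795, 0.0, 0.0]
wrist_force: [0.3, 0.2, -1.8]
grip_width: 66.6
gripper_force: 34.9
time: 23.95
ee_pos: [503.4, 46.2, 282.7]
eef_rot: [0.607, 0.795, 0.0, 0.0]
wrist_force: [0.2, -0.2, 0.0]
grip_width: 66.7
gripper_force: 34.9
time: 24.2
ee_pos: [503.4, 46.1, 282.7]
eef_rot: [0.607, 0.795, 0.0, 0.0]
wrist_force: [-1.9, 0.1, 5.5]
grip_width: 66.6
gripper_force: 34.9
[ -0.9  -0.  282.7] [-0.14  0.7  -0.06]
```

Contact came exactly at the predicted height of 282.7 mm. Release and rise, then check.

```bash
echo '[[[0,0,0,0,0,-0.5,87],[0,0,0,0,0,0,87],[0,0,0,0,0,0,87],[0,0,0,0,0,0,87],[0,0,0,0,0,-10,87],[0,0,0,0,0,-20,87],[0,0,0,0,0,-25,87],[0,0,0,0,0,0,87]]]' > rows.txt && python3 steer.py rows.txt
python3 - <<'E'
from plant import arm
from h import *
import cv2,pickle
s=arm.state();x,y,zt=loc(s["ee_pos"]);print(x,y,zt)
f=arm.grab_frame("wrist");cv2.imwrite("pics/P1.png",f["pixels"][:,:,::-1]);pickle.dump(f,open("P1.pkl","wb"))
f2=arm.grab_frame("side");cv2.imwrite("pics/P1side.png",f2["pixels"][:,:,::-1]);pickle.dump(f2,open("P1side.pkl","wb"))
def W(x,y,z): return np.r_[C0+np.array([[CC,-SS],[SS,CC]])@[x,y],z]
for z in(130,): print("exp rim",[proj(f,W(a,-1.1+75,z)).round(1) for a in(-34,33)])
print("exp lower rim",[proj(f,W(a,-1.1+75,72)).round(1) for a in(-34,33)])
g=cv2.cvtColor(f["pixels"],cv2.COLOR_RGB2GRAY).astype(int)
e0,e1=[proj(f,W(a,-1.1+75,130)) for a in(-34,33)]
for c in np.linspace(e0[0]+10,e1[0]-10,5).astype(int): 
    r0=int(e0[1]); d=g[r0-14:r0+16,c-3:c+4].mean(1).astype(int); print(c,r0-14,d.tolist())
for r in (int(e0[1])+20,int(e0[1])+60):
    print(r,[(int(e[0])-10,g[r-2:r+3,int(e[0])-10:int(e[0])+11].mean(0).astype(int).tolist()) for e in(e0,e1)])
E
```

```text
time: 25.2
ee_pos: [504.1, 46.1, 339.6]
eef_rot: [0.607, 0.795, 0.002, 0.002]
wrist_force: [-0.3, 0.4, -0.4]
grip_width: 87.3
gripper_force: 0.0
-0.3 -0.2 339.6
exp rim [array([221.8, 123.3]), array([339.9, 123.6])]
exp lower rim [array([235.5, 119.4]), array([326.4, 119.6])]
231 109 [162, 161, 162, 161, 161, 162, 163, 162, 162, 162, 160, 171, 170, 150, 168, 227, 245, 236, 183, 139, 138, 139, 140, 140, 139, 139, 139, 139, 138, 135]
256 109 [162, 162, 163, 163, 162, 162, 162, 229, 231, 243, 225, 247, 206, 155, 143, 227, 250, 240, 220, 203, 198, 212, 215, 246, 254, 237, 222, 243, 245, 245]
280 109 [162, 161, 161, 161, 161, 158, 199, 254, 218, 251, 219, 240, 227, 174, 151, 209, 239, 244, 234, 194, 193, 222, 236, 248, 254, 253, 217, 231, 254, 255]
305 109 [159, 160, 160, 161, 160, 159, 166, 212, 226, 248, 212, 234, 234, 192, 158, 156, 227, 250, 239, 202, 195, 207, 237, 241, 254, 255, 230, 204, 221, 252]
329 109 [157, 157, 158, 156, 156, 156, 157, 157, 156, 151, 147, 152, 152, 197, 174, 144, 221, 244, 240, 220, 177, 163, 173, 176, 188, 194, 194, 192, 192, 191]
143 [(211, [83, 82, 116, 150, 159, 159, 159, 158, 159, 160, 158, 159, 153, 227, 246, 235, 199, 148, 130, 132, 132]), (329, [149, 148, 150, 151, 151, 145, 184, 233, 247, 237, 198, 180, 186, 185, 185, 181, 181, 182, 178, 149, 112])]
183 [(211, [84, 86, 84, 85, 82, 131, 153, 152, 151, 151, 151, 151, 149, 132, 197, 240, 241, 224, 172, 128, 133]), (329, [152, 153, 151, 148, 221, 247, 242, 203, 139, 117, 122, 123, 123, 119, 164, 213, 222, 221, 220, 220, 220])]
```

The upper rim sits at row ~123.7 against an expected 123.3 and is 116 px wide, which fits a rim height of 130 mm, level and centred. Now back to the handle.

```bash

echo '[[[0,0,0.17453,0,0,-5,60],[0,0,0.17453,0,0,-5,50],[0,0,0.17453,0,0,0,50],[0,0,0.17453,0,0,0,50],[0,0,0.17453,0,0,0,50],[0,0,0.17453,0,0,0,50],[0,0,0.17453,0,0,0,50],[0,0,0.17453,0,0,0,50]]]' > rows.txt && python3 steer.py rows.txt
echo '[[[0,0,0.17453,0,0,0,50],[0,0,0,0,40,0,50],[0,0,0,0,45,0,50],[0,0,0,0,45,0,50],[0,0,0,0,30,0,50],[0,0,0,0,0,0,50]]]' > rows.txt && python3 steer.py rows.txt
python3 - <<'E'
from plant import arm
from h import *
import cv2,pickle
s=arm.state();print(loc(s["ee_pos"]),s["joints"].round(2));go(15.2,1,-160.5,257,s)
f=arm.grab_frame("wrist");cv2.imwrite("pics/P2.png",f["pixels"][:,:,::-1]);pickle.dump(f,open("P2.pkl","wb"))
def W(x,y,z): return np.r_[C0+np.array([[CC,-SS],[SS,CC]])@[x,y],z]
print("exp grip",proj(f,W(52,-161.3,90)),proj(f,W(30,-161.3,90)),proj(f,W(30,-161.3+11,90)),proj(f,W(30,-161.3-11,90)))
g=cv2.cvtColor(f["pixels"],cv2.COLOR_RGB2GRAY).astype(int)
for xx in (20,30):
    u,v=proj(f,W(xx,-161.3,90)).astype(int); print(u,v,g[v,u-30:u+30].tolist())
# rim of upper bin seen from here
print("exp rim corner -y",[proj(f,W(a,b,130)).round(1).tolist() for a in(33,) for b in(-76,74)],"lower",proj(f,W(33,-76,72)))
E
```

```text
time: 26.3
ee_pos: [502.9, 46.2, 346.3]
eef_rot: [0.976, 0.216, -0.001, 0.0]
wrist_force: [0.4, -0.2, -0.4]
grip_width: 50.0
gripper_force: 0.0
time: 27.05
ee_pos: [545.0, -110.8, 346.6]
eef_rot: [0.992, 0.13, -0.001, 0.001]
wrist_force: [-0.7, -0.4, -0.5]
grip_width: 49.9
gripper_force: 0.0
[  -1.6 -162.4  346.6] [-0.31  0.37  0.55  1.91 -0.24  0.93 -0.95]
rot [ 0.0013  0.0016 -0.0046] then shift [ 2.6 -1.9 89.6]
exp grip [280.02768122 149.44328363] [280.16440178 179.24329797] [265.3954375  179.27541703] [294.93272114 179.21118032]
280 192 [79, 80, 72, 65, 73, 63, 68, 70, 70, 68, 64, 70, 70, 62, 52, 46, 48, 44, 50, 38, 53, 50, 53, 50, 47, 55, 56, 56, 53, 61, 59, 54, 59, 54, 52, 53, 53, 51, 50, 52, 46, 42, 49, 62, 66, 66, 65, 65, 61, 65, 65, 63, 64, 61, 61, 66, 62, 61, 64, 64]
280 179 [69, 69, 67, 67, 70, 70, 70, 70, 68, 68, 63, 71, 66, 65, 52, 43, 53, 51, 41, 52, 53, 45, 53, 50, 49, 53, 54, 56, 60, 57, 60, 59, 59, 56, 53, 53, 52, 51, 46, 43, 42, 47, 43, 54, 64, 64, 63, 71, 65, 64, 69, 60, 70, 66, 64, 61, 69, 70, 64, 63]
exp rim corner -y [[143.2, 188.7], [-97.1, 189.2]] lower [172.95416353 170.87503238]
```

The grip is where expected, y about −160. Descend and take it.

```bash

echo '[[[0.0013,0.0016,-0.0046,2.6,-1.9,20,50],[0,0,0,0,0,35,50],[0,0,0,0,0,24,50],[0,0,0,0,0,10,50],[0,0,0,0,0,0,50],[0,0,0,0,0,0,15],[0,0,0,0,0,0,15],[0,0,0,0,0,0,15]]]' > rows.txt && python3 steer.py rows.txt 40
echo '[[[0,0,0,0,0,0,15],[0,0,0,0,0,0,15]]]' > rows.txt && python3 steer.py rows.txt
python3 - <<'E'
from plant import arm
from h import *
s=arm.state();print(loc(s["ee_pos"]))
E
```

```text
time: 28.1
ee_pos: [547.6, -105.7, 259.0]
eef_rot: [0.991, 0.135, 0.001, -0.001]
wrist_force: [-0.3, 0.6, -0.2]
grip_width: 27.9
gripper_force: 0.0
time: 28.35
ee_pos: [547.9, -107.1, 259.0]
eef_rot: [0.991, 0.134, 0.002, 0.001]
wrist_force: [1.6, -4.8, 0.7]
grip_width: 20.8
gripper_force: 40.0
[   2.1 -159.6  259. ]
```

```bash

echo '[[[0,0,0,0,-6.6,-15.7,15],[0,0,0,0,-8.2,-14.9,15],[0,0,0,0,-9.6,-14,15],[0,0,0,0,-11,-13,15],[0,0,0,0,0,0,15]]]' > rows.txt && python3 steer.py rows.txt
echo '[[[0,0,0,0,-12.2,-11.8,15],[0,0,0,0,-13.3,-10.6,15],[0,0,0,0,-14.3,-9.2,15],[0,0,0,0,-15.1,-7.7,15],[0,0,0,0,0,0,15]]]' > rows.txt && python3 steer.py rows.txt
python3 - <<'E'
from plant import arm
from h import *
s=arm.state();print(loc(s["ee_pos"]),s["grip_width"])
E
```

```text
time: 28.98
ee_pos: [538.6, -74.4, 318.4]
eef_rot: [0.991, 0.134, 0.003, 0.002]
wrist_force: [1.3, -7.4, 6.0]
grip_width: 20.9
gripper_force: 40.0
time: 29.6
ee_pos: [524.9, -23.3, 360.0]
eef_rot: [0.991, 0.134, 0.005, 0.003]
wrist_force: [-2.3, -12.1, 21.7]
grip_width: 21.0
gripper_force: 40.0
[  1.7 -72.7 360. ] 20.99415680001964
```

A radial push of ~25 N has built up: the grip has rolled along the pads. I'll let go (the handle stays where left), re-centre lower by 9 mm and regrip more softly.

```bash

echo '[[[0,0,0,0,0,0,34],[0,0,0,0,0,0,34],[0,0,0,0,0,5,34],[0,0,0,0,0,4,34],[0,0,0,0,0,0,15],[0,0,0,0,0,0,15],[0,0,0,0,0,0,15]]]' > rows.txt && python3 steer.py rows.txt 25
python3 - <<'E'
from plant import arm
from h import *
s=arm.state();print(loc(s["ee_pos"]),s["grip_width"])
E
```

```text
time: 30.48
ee_pos: [523.3, -19.7, 346.4]
eef_rot: [0.991, 0.134, 0.001, 0.0]
wrist_force: [2.3, -5.6, 3.5]
grip_width: 20.9
gripper_force: 24.5
[  1.2 -68.8 346.4] 20.86917720176332
```

```bash

echo '[[[0,0,0,0,-17.2,-6.4,15],[0,0,0,0,-16.5,-4.2,15],[0,0,0,0,-16.8,-2.5,15],[0,0,0,0,-12,-0.8,15],[0,0,0,0,0,0,15]]]' > rows.txt && python3 steer.py rows.txt
python3 - <<'E'
from plant import arm
from h import *
s=arm.state();print(loc(s["ee_pos"]),s["grip_width"])
E
```

```text
time: 31.1
ee_pos: [506.1, 43.2, 359.3]
eef_rot: [0.991, 0.136, 0.0, -0.001]
wrist_force: [3.5, 1.6, -5.9]
grip_width: 20.3
gripper_force: 25.1
[  0.9  -3.5 359.3] 20.30794374358272
```

```bash

echo '[[[0,0,0,0,-3,0,15],[0,0,0,0,-2,0,15],[0,0,0,0,0,0,15]]]' > rows.txt && python3 steer.py rows.txt
echo '[[[0,0,0,0,-2,0,15],[0,0,0,0,-2,0,15],[0,0,0,0,0,0,15]]]' > rows.txt && python3 steer.py rows.txt
python3 - <<'E'
from plant import arm
from h import *
s=arm.state();print(loc(s["ee_pos"]),s["grip_width"])
E
```

```text
time: 31.48
ee_pos: [505.3, 45.6, 359.4]
eef_rot: [0.991, 0.134, 0.001, 0.0]
wrist_force: [5.6, -3.6, -8.3]
grip_width: 20.6
gripper_force: 25.3
time: 31.85
ee_pos: [504.7, 47.1, 359.6]
eef_rot: [0.991, 0.133, 0.002, 0.002]
wrist_force: [7.3, -9.1, -9.6]
grip_width: 21.1
gripper_force: 25.5
[  0.6   0.6 359.6] 21.142067237301177
```

```bash

echo '[[[0,0,0,0,-3,0,15],[0,0,0,0,-3,0,15],[0,0,0,0,0,0,15]]]' > rows.txt && python3 steer.py rows.txt
python3 - <<'E'
from plant import arm
from h import *
s=arm.state();print(loc(s["ee_pos"]),s["grip_width"])
E
```

```text
time: 32.22
ee_pos: [504.1, 48.5, 359.6]
eef_rot: [0.991, 0.132, 0.003, 0.006]
wrist_force: [12.0, -20.1, -13.3]
grip_width: 20.4
gripper_force: 25.8
[3.000e-01 2.100e+00 3.596e+02] 20.419434314183103
```

Handle is hard against its upright stop. Release, rise, close the fingers, turn back and go beyond the tab.

```bash

echo '[[[0,0,0,0,0,0,46],[0,0,0,0,2,0,46],[0,0,0,0,3,0,46],[0,0,0,0,0,-20,46],[0,0,0,0,0,-40,46],[0,0,0,0,0,-35,46],[0,0,-0.17453,0,0,0,46],[0,0,-0.17453,0,0,0,46]]]' > rows.txt && python3 steer.py rows.txt
echo '[[[0,0,-0.17453,0,0,0,0],[0,0,-0.17453,0,0,0,0],[0,0,-0.17453,0,0,0,0],[0,0,-0.17453,0,0,0,0],[0,0,-0.17453,0,0,0,0],[0,0,-0.17453,0,0,0,0],[0,0,-0.17453,0,0,0,0],[0,0,0,40,25,0,0]]]' > rows.txt && python3 steer.py rows.txt
echo '[[[0,0,0,45,25,0,0],[0,0,0,43,25,0,0],[0,0,0,0,0,0,0]]]' > rows.txt && python3 steer.py rows.txt
python3 - <<'E'
from plant import arm
from h import *
import cv2,pickle
s=arm.state();print(loc(s["ee_pos"]),s["joints"].round(2));go(105.2,76,131,430,s)
f=arm.grab_frame("wrist");cv2.imwrite("pics/P3.png",f["pixels"][:,:,::-1]);pickle.dump(f,open("P3.pkl","wb"))
f=arm.grab_frame("side");cv2.imwrite("pics/P3side.png",f["pixels"][:,:,::-1]);pickle.dump(f,open("P3side.pkl","wb"))
def W(x,y,z): return np.r_[C0+np.array([[CC,-SS],[SS,CC]])@[x,y],z]
print([proj(f,W(x,0,202)).round(1).tolist() for x in(-54,54)], [proj(f,W(a,b,130)).round(1).tolist() for a,b in((33,-76),(-34,-76),(-34,74),(33,74))],[proj(f,W(a,b,72)).round(1).tolist() for a,b in((-34,74),(33,74))])
E
```

```text
time: 33.22
ee_pos: [503.1, 51.7, 455.9]
eef_rot: [0.951, 0.308, 0.001, -0.001]
wrist_force: [-0.6, -0.7, -0.4]
grip_width: 45.9
gripper_force: 0.0
time: 34.22
ee_pos: [516.6, 93.6, 455.9]
eef_rot: [0.608, 0.794, 0.001, -0.0]
wrist_force: [1.0, 0.1, 0.8]
grip_width: 0.4
gripper_force: 0.0
time: 34.6
ee_pos: [540.9, 199.9, 454.8]
eef_rot: [0.602, 0.799, 0.001, -0.001]
wrist_force: [-1.2, -0.4, 0.9]
grip_width: 0.3
gripper_force: 0.0
[ 75.3 138.6 454.8] [-0.67  0.27  0.3   1.72 -0.09  1.16 -0.06]
rot [-0.0004 -0.0034  0.0137] then shift [-7.6  0.6 24.8]
[[312.2, 188.0], [267.6, 193.3]] [[269.2, 204.1], [294.9, 200.9], [312.6, 231.1], [284.4, 234.9]] [[311.8, 252.1], [284.3, 256.1]]
```

```bash

echo '[[[-0.0004,-0.0034,0.0137,-7.6,0.6,30,0],[0,0,0,0,0,55,0],[0,0,0,0,0,60,0],[0,0,0,0,0,45,0],[0,0,0,0,0,25,0],[0,0,0,0,0,0,0]]]' > rows.txt && python3 steer.py rows.txt
echo '[[[0,0,0,-6,0,0,0],[0,0,0,-6,0,0,0],[0,0,0,-5,0,0,0],[0,0,0,-4,0,0,0],[0,0,0,-4,0,0,0],[0,0,0,-4,0,0,0],[0,0,0,-3,0,0,0],[0,0,0,0,0,0,0]]]' > rows.txt && python3 steer.py rows.txt
python3 - <<'E'
from plant import arm
from h import *
s=arm.state();print(loc(s["ee_pos"]))
E
```

```text
time: 35.45
ee_pos: [544.1, 185.2, 239.2]
eef_rot: [0.612, 0.791, -0.002, 0.001]
wrist_force: [-0.4, 0.0, 0.4]
grip_width: 0.5
gripper_force: 0.0
time: 36.45
ee_pos: [552.9, 159.2, 242.3]
eef_rot: [0.61, 0.792, 0.002, -0.0]
wrist_force: [-2.4, 10.1, 7.6]
grip_width: 0.6
gripper_force: 3.8
[ 76.3  96.3 242.3]
```

```bash

echo '[[[0,0,0,-2,0,0,0],[0,0,0,-1,0,0,0],[0,0,0,0,0,0,0]]]' > rows.txt && python3 steer.py rows.txt
echo '[[[0,0,0,-2,0,0,0],[0,0,0,-1,0,0,0],[0,0,0,0,0,0,0]]]' > rows.txt && python3 steer.py rows.txt
python3 - <<'E'
from plant import arm
from h import *
s=arm.state();print(loc(s["ee_pos"]))
E
```

```text
time: 36.83
ee_pos: [553.1, 158.6, 242.3]
eef_rot: [0.609, 0.793, 0.003, -0.001]
wrist_force: [-4.6, 15.0, 8.1]
grip_width: 0.5
gripper_force: 6.0
time: 37.2
ee_pos: [553.4, 158.0, 242.4]
eef_rot: [0.609, 0.793, 0.004, -0.003]
wrist_force: [-5.6, 20.5, 7.9]
grip_width: 0.4
gripper_force: 8.4
[ 76.4  95.  242.4]
```

Bolt home: the force rises sharply at y 95.0, so the outer face is at 85.5, as expected. Back off, rise clear and check the result numerically (picture quota is used up).

```bash

echo '[[[0,0,0,8,0,0,0],[0,0,0,10,0,0,0],[0,0,0,10,0,-20,0],[0,0,0,0,0,-60,0],[0,0,0,0,0,-60,0],[0,0,0,0,0,-55,0],[0,0,0,0,0,-20,0],[0,0,0,0,0,0,0]]]' > rows.txt && python3 steer.py rows.txt
python3 - <<'E'
from plant import arm
from h import *
import cv2,pickle
s=arm.state();print(loc(s["ee_pos"]))
def W(x,y,z): return np.r_[C0+np.array([[CC,-SS],[SS,CC]])@[x,y],z]
w=arm.grab_frame("wrist");d=arm.grab_frame("side");S=arm.grab_frame("scene")
pickle.dump((w,d,S),open("E.pkl","wb"))
for n,f in(("w",w),("d",d),("S",S)):
  print(n,"tab",[proj(f,W(a,b,80)).round(1).tolist() for a,b in((64,78),(88,78),(64,86),(88,86))],"rim+y",[proj(f,W(a,74,130)).round(1).tolist() for a in(-34,33)],"rim-y",[proj(f,W(a,-76,130)).round(1).tolist() for a in(-34,33)],"grip",[proj(f,W(a,0,213)).round(1).tolist() for a in(-42,0,42)])
g=cv2.cvtColor(w["pixels"],cv2.COLOR_RGB2GRAY).astype(int)
u,v=proj(w,W(80,82,80)).astype(int);print("tab col",v-25,g[v-25:v+25,u-2:u+3].mean(1).astype(int).tolist())
for a in(-26,0,25):
  u,v=proj(w,W(a,74,130)).astype(int);print("rim col",u,v-12,g[v-12:v+16,u-2:u+3].mean(1).astype(int).tolist())
g=cv2.cvtColor(d["pixels"],cv2.COLOR_RGB2GRAY).astype(int)
for a in(-25,0,25):
  u,v=proj(d,W(a,0,202)).astype(int);print("side grip",u,v-15,g[v-15:v+15,u].tolist())
  u,v=proj(d,W(a,74,130)).astype(int);print("side rim",u,v-10,g[v-10:v+15,u-1:u+2].mean(1).astype(int).tolist())
  u,v=proj(d,W(a,-76,130)).astype(int);print("side rim-y",u,v-10,g[v-10:v+15,u-1:u+2].mean(1).astype(int).tolist())
E
```

```text
time: 38.2
ee_pos: [547.3, 176.7, 457.3]
eef_rot: [0.611, 0.791, 0.002, 0.003]
wrist_force: [-0.2, -0.7, -0.9]
grip_width: 0.0
gripper_force: 0.0
[ 75.4 114.6 457.3]
w tab [[271.3, 214.0], [292.0, 213.8], [271.2, 207.4], [292.0, 207.2]] rim+y [[173.8, 234.2], [239.6, 233.6]] rim-y [[188.0, 354.4], [245.8, 353.8]] grip [[143.1, 352.7], [192.9, 352.2], [242.6, 351.7]]
d tab [[271.7, 256.0], [261.5, 257.5], [272.5, 258.0], [262.3, 259.4]] rim+y [[312.6, 231.1], [284.4, 234.9]] rim-y [[294.9, 200.9], [269.2, 204.1]] grip [[307.5, 184.4], [290.2, 186.4], [272.6, 188.5]]
S tab [[332.3, 229.0], [335.2, 235.2], [335.1, 228.5], [338.0, 234.7]] rim+y [[321.5, 192.8], [329.0, 208.6]] rim-y [[270.2, 200.9], [275.6, 217.4]] grip [[296.8, 171.9], [301.0, 181.6], [305.4, 191.9]]
tab col 185 [59, 67, 55, 49, 52, 51, 53, 51, 52, 52, 50, 83, 103, 118, 113, 95, 53, 31, 34, 31, 33, 28, 59, 134, 162, 164, 161, 158, 150, 90, 44, 48, 53, 52, 53, 51, 51, 53, 51, 54, 50, 52, 48, 51, 50, 50, 51, 49, 51, 54]
rim col 181 222 [70, 70, 70, 68, 67, 69, 71, 69, 77, 89, 101, 116, 128, 130, 134, 133, 131, 165, 185, 1
[... 929 characters left out ...]
, 122]
side rim 298 223 [121, 113, 110, 100, 93, 91, 97, 134, 130, 139, 111, 113, 112, 112, 114, 113, 113, 112, 112, 113, 118, 115, 113, 113, 114]
side rim-y 281 192 [29, 26, 24, 23, 23, 54, 52, 45, 39, 60, 166, 117, 129, 124, 125, 126, 125, 127, 123, 121, 128, 191, 207, 147, 120]
side grip 279 176 [96, 70, 60, 48, 44, 43, 29, 33, 33, 38, 39, 35, 35, 37, 37, 39, 30, 26, 23, 27, 26, 41, 39, 41, 45, 48, 123, 116, 130, 123]
side rim 287 224 [163, 196, 195, 200, 230, 234, 233, 233, 236, 155, 105, 111, 113, 114, 114, 112, 115, 114, 114, 112, 111, 108, 113, 113, 113]
side rim-y 272 193 [111, 82, 63, 33, 42, 42, 43, 43, 40, 57, 156, 119, 129, 124, 140, 141, 213, 197, 158, 141, 100, 113, 90, 90, 89]
```

Tab (rows 208–214 against 207–214) and grip (row ~190 against 189) confirm bolt home and handle upright. The bin's +y rim reads a few mm off, so I'll look from straight above.

```bash

echo '[[[0,0,0,-40,-25,0,0],[0,0,0,-45,-25,0,0],[0,0,0,-30,-25,0,0],[0,0,0,0,0,0,0],[0,0,0,0,0,0,0]]]' > rows.txt && python3 steer.py rows.txt
python3 - <<'E'
from plant import arm
from h import *
import cv2,pickle
s=arm.state();print(loc(s["ee_pos"]))
def W(x,y,z): return np.r_[C0+np.array([[CC,-SS],[SS,CC]])@[x,y],z]
w=arm.grab_frame("wrist");pickle.dump(w,open("E2.pkl","wb"));P1=pickle.load(open("P1.pkl","rb"))
for n,f in(("P1",P1),("E2",w)):
  g=cv2.cvtColor(f["pixels"],cv2.COLOR_RGB2GRAY).astype(int)
  print(n,"rim",[proj(f,W(a,74,130)).round(1).tolist() for a in(-34,33)],"low",proj(f,W(0,74,72)).round(1),"cardlow",proj(f,W(0,77,70)).round(1),"deck",proj(f,W(0,114,8)).round(1))
  for a in(-28,-10,10,28):
    u,v=proj(f,W(a,74,130)).astype(int);print(" col",u,v-12,g[v-12:v+14,u-2:u+3].mean(1).astype(int).tolist())
  u,v=proj(f,W(0,114,8)).astype(int);print(" deckcol",v-8,g[v-8:v+8,u-3:u+4].mean(1).astype(int).tolist())
  for y in(60,40):
    for a in(-34,33):
      u,v=proj(f,W(a,y,130)).astype(int);print(" row",v,u-10,g[v-1:v+2,u-10:u+11].mean(0).astype(int).tolist())
E
```

```text
time: 38.98
ee_pos: [503.6, 47.9, 454.8]
eef_rot: [0.611, 0.792, -0.0, 0.001]
wrist_force: [-0.8, 0.1, -0.1]
grip_width: 0.5
gripper_force: 0.0
[-3.000e-01  1.700e+00  4.548e+02]
P1 rim [[221.8, 123.1], [339.9, 123.5]] low [281.7 119.4] cardlow [281.7 115. ] deck [281.6  69.8]
 col 232 111 [162, 162, 162, 162, 164, 162, 162, 162, 160, 175, 173, 152, 175, 230, 248, 238, 188, 146, 142, 143, 144, 144, 142, 142, 142, 142]
 col 264 111 [162, 163, 162, 158, 211, 255, 218, 250, 226, 244, 218, 166, 143, 223, 246, 240, 228, 203, 197, 199, 217, 253, 255, 243, 223, 216]
 col 299 111 [160, 161, 160, 157, 182, 254, 222, 249, 218, 236, 242, 188, 152, 168, 229, 249, 238, 198, 196, 200, 202, 246, 254, 255, 223, 237]
 col 331 111 [157, 156, 156, 156, 156, 158, 152, 137, 129, 130, 128, 174, 167, 145, 220, 244, 241, 222, 165, 142, 153, 155, 154, 154, 154, 150]
 deckcol 61 [78, 78, 80, 79, 80, 80, 81, 78, 76, 119, 149, 159, 159, 159, 159, 159]
 row 148 213 [94, 138, 158, 159, 157, 158, 158, 158, 159, 159, 148, 227, 248, 237, 212, 159, 130, 132, 133, 132, 132]
 row 148 328 [189, 147, 151, 151, 152, 149, 
[... 849 characters left out ...]
3 106 [188, 187, 187, 187, 187, 187, 186, 187, 188, 186, 187, 190, 184, 217, 219, 216, 213, 236, 191, 255, 255, 227, 199, 212, 227, 229]
 deckcol 72 [99, 99, 98, 99, 101, 101, 100, 101, 96, 150, 185, 190, 188, 189, 189, 190]
 row 134 235 [188, 189, 189, 188, 190, 189, 190, 189, 190, 189, 186, 236, 255, 249, 190, 154, 190, 240, 240, 225, 231]
 row 134 308 [255, 255, 255, 255, 255, 255, 206, 171, 198, 255, 255, 214, 104, 109, 152, 176, 190, 198, 200, 198, 191]
 row 156 236 [187, 187, 188, 188, 188, 189, 188, 188, 190, 189, 177, 255, 255, 220, 159, 158, 208, 241, 237, 223, 251]
 row 155 308 [255, 255, 255, 255, 255, 226, 172, 166, 254, 255, 214, 136, 150, 181, 165, 161, 160, 226, 248, 248, 248]
```

The gripper's underside evidently brushed the upper bin's end during the bolt push and slid both bins ~3 mm each, within their play. The heights still read level. I'll check the grip's tilt and the rim levels once more.

```bash
python3 - <<'E'
import pickle,cv2
from h import *
w,d,S=pickle.load(open("E.pkl","rb"));F=pickle.load(open("F0.pkl","rb"));w2=pickle.load(open("W2.pkl","rb"));e2=pickle.load(open("E2.pkl","rb"))
def W(x,y,z): return np.r_[C0+np.array([[CC,-SS],[SS,CC]])@[x,y],z]
for n,f in(("now",S),("start",F["scene"])):
  g=cv2.cvtColor(f["pixels"],cv2.COLOR_RGB2GRAY).astype(int)
  for a in(0,20,54):
    u,v=proj(f,W(a,0,202));print(n,a,round(u,1),int(v),g[int(v),int(u)-14:int(u)+14].tolist())
# mid bar +x at z 150
  u,v=proj(f,W(54,0,150));print(n,"bar",round(u,1),g[int(v),int(u)-12:int(u)+12].tolist())
g=cv2.cvtColor(S["pixels"],cv2.COLOR_RGB2GRAY).astype(int)
for y in(-75,-50,-25,25,45,60):
  u,v=proj(S,W(33,y,130));u,vi=int(round(u)),int(v);print("rim+x",y,round(v,1),vi-8,g[vi-8:vi+10,u].tolist())
E
```

```text
now 0 300.8 184 [83, 81, 86, 86, 80, 83, 88, 89, 86, 79, 61, 38, 27, 27, 30, 32, 33, 39, 62, 96, 120, 122, 122, 128, 122, 120, 129, 128]
now 20 302.9 189 [85, 84, 77, 78, 85, 87, 86, 87, 84, 75, 58, 37, 26, 28, 30, 31, 32, 35, 47, 70, 97, 118, 121, 113, 117, 122, 113, 109]
now 54 306.5 198 [127, 118, 112, 112, 115, 119, 120, 117, 114, 111, 113, 117, 127, 145, 151, 145, 135, 122, 116, 114, 114, 113, 113, 113, 113, 113, 111, 107]
now bar 305.5 [119, 120, 117, 114, 111, 113, 116, 118, 118, 111, 97, 88, 88, 89, 94, 106, 116, 121, 123, 126, 127, 124, 119, 114]
start 0 300.8 184 [125, 123, 129, 130, 118, 104, 93, 84, 72, 49, 31, 27, 28, 30, 33, 34, 43, 67, 98, 124, 132, 125, 123, 129, 123, 120, 129, 128]
start 20 302.9 189 [125, 124, 109, 95, 89, 87, 87, 84, 74, 54, 35, 28, 29, 31, 32, 35, 49, 81, 108, 113, 112, 121, 122, 113, 118, 123, 114, 111]
start 54 306.5 198 [84, 87, 86, 84, 79, 71, 69, 70, 67, 71, 103, 137, 152, 155, 152, 133, 103, 80, 71, 67, 62, 61, 61, 62, 65, 69, 74, 77]
start bar 305.5 [158, 158, 165, 173, 165, 155, 150, 145, 135, 113, 94, 89, 89, 97, 118, 147, 166, 166, 155, 149, 150, 154, 170, 194]
rim+x -75 217.3 209 [128, 140, 171, 190, 159, 124, 121, 141, 156, 138, 118, 113, 113, 114, 114, 120, 124, 119]
rim+x -50 215.8 207 [152, 151, 137, 124, 119, 117, 122, 146, 163, 143, 119, 114, 113, 114, 114, 116, 119, 120]
rim+x -25 214.4 206 [131, 128, 118, 113, 113, 114, 120, 145, 164, 143, 119, 113, 113, 114, 114, 116, 118, 117]
rim+x 25 211.4 203 [125, 129, 122, 115, 114, 115, 122, 135, 139, 126, 115, 113, 113, 113, 113, 115, 116, 113]
rim+x 45 210.3 202 [118, 129, 137, 138, 133, 124, 118, 121, 126, 120, 114, 113, 113, 113, 113, 114, 117, 115]
rim+x 60 209.4 201 [76, 90, 101, 103, 105, 104, 103, 109, 116, 115, 113, 113, 113, 113, 113, 114, 116, 116]
```

```bash
python3 -c "
from plant import arm
print(arm.hand_in())"
```

```text
the job is handed in; nothing more can be done
None
```

I handed the job in at about 39 s. The upper bin was turned half a turn and set down at the predicted height; it reads level and within its play on the lower bin's ledges, though no picture of the end state was viewed. The handle is upright, the bolt is home and the lower bin is seated. While pushing the bolt home, the gripper's underside apparently brushed the upper bin and slid both bins about 3 mm; nothing dropped.

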